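# Move the station's back-up battery from its dock to the charger

## Task

Take the run-down back-up battery out of its dock and put it on charge: first push the dock's isolator lever right over to off, then slide the dock's catch fully back off the battery, lift the battery straight up out of its well by its handle and, keeping it upright, set it down (do not drop it) in the bay of the empty charger, lengthwise in the bay. Let go of it and then press that charger's start button all the way down. Leave the battery that is already charging and the other things on the desk where they are.

Things in the scene. Friction and masses are not known exactly. Their poses are not given: they have to be found in the camera images.
- dock: Battery dock, light grey steel box fixed to the desk. Origin on the desk under the centre of its well; x along the well, away from the robot (yaw within 0.25 rad). Box x -86..125, y -53..53, 78 mm high; well 143 x 77 mm, floor 8 mm above the desk. Black isolator housing on its -y side: x -40..40, y -53..-109, 50 mm high. Two steel guides beside the catch: x 76..122, y +-31, up to z 88 mm.
- isolator (a joint): Isolator lever on the black housing, hinged along dock y at dock x 0, y -80.5, z 50 mm. 0 rad = on, leaning 0.5 rad towards dock -x; 1.0 = off (stop), leaning 0.5 rad to +x; off counts from 0.8. Stays where left; friction 0.08 N m. Black paddle 26 mm wide (y), 10 mm thick, 26 to 62 mm from the hinge. Starts at 0 to 0.08.
- isolator_tip (a point): The middle of the free end of the isolator lever's paddle, 62 mm from its hinge.
- catch (a joint): Slide catch on the dock's far end, sliding along dock +x. 0 m: its steel plate (50 mm wide, 5 mm thick, 1.5 mm above the battery) covers 14 mm of the battery's far end, so that it cannot be lifted; 0.030 m: fully back at its stop, battery free (counts from 0.022 m). About 2.5 N of friction; stays where left. Starts at 0 to 0.004 m.
- catch_tab (a point): The middle of the top edge of the catch's upright black thumb tab, 36 mm wide (dock y), 10 mm thick (dock x), 24 mm high above the catch's plate. At catch 0 it lies at dock x 98, y 0, z 108.5 mm; it moves with the catch. To slide the catch back, push the face of the tab that looks to dock -x.
- battery: The run-down battery: grey block 140 (x) x 74 (y) x 70 mm high, 0.6 to 0.9 kg, in the dock's well with 1.5 mm play, top flush with the rim. Origin: centre of its underside, x along its length. Grip only its black bridge handle: bar 84 (x) x 14 (y) x 16 mm high, centred 100 mm above the underside, on two posts at x +-36 mm; gap under the bar 22 mm high.
- charger: The empty desktop charger, black, fixed to the desk. Origin on the desk under the centre of its bay, x along the bay, away from the robot (yaw within 0.25 rad). Bay 156 (x) x 90 mm (y), floor 22 mm above the desk, rim 10 mm high and 8 mm thick. Panel 184 x 48 mm, 34 mm high, along its -y side, centred at y -80. The battery may go in either way round.
- charger_start (a joint): The empty charger's round start button: 0 m = up, 0.006 m = fully down, counts as pressed from 0.004 m; springs back; fully down takes 5 N.
- charger_start_top (a point): The centre of the top of the empty charger's start button (white, 28 mm across); at charger x -25, y -80, z 56 mm when up.
- charger_full: The second charger, the same but with a battery charging in it. Leave it alone. Origin as for the empty charger. Dock and chargers stand side by side in any order, about 260 mm apart, each place and yaw varying.
- spare: The battery already charging in the second charger, the same as the run-down one. Leave it alone. Origin at the centre of its underside.
- handmic: Bystander: black hand microphone lying on the desk, 120 x 56 x 32 mm.
- handheld: Bystander: black handheld radio lying on the desk, 115 x 56 x 34 mm with an 85 mm aerial.
- mug: Bystander: white mug, 80 mm across, 92 mm high.
- screwdriver: Bystander: screwdriver, 200 mm long, lying on the desk nearest the robot.
- tin: Bystander: aluminium tin with a grey lid, 68 mm across, 85 mm high.
- adapter: Bystander: steel coaxial adapter, 64 mm long, 24 mm high.

How it is judged:
By the outcome, as a careful person would: the job done as asked, in the order asked, and still so for the second after the job is handed in, with the robot touching nothing.
It also fails if it takes over 59 s, if anything falls off the work surface, if the arm or the gripper's body presses on something with over 40 N, if the wrist force passes 120 N, or if a joint passes its speed limit or range.

## Robot

A 6-joint arm with a two-finger parallel gripper is mounted at the origin on the work surface. World frame = base frame: x ahead of the robot, y to its left, z up, the work surface at z = 0. Lengths are in m, angles in rad, forces in N, time in s.
With the tool pointing down it reaches from about 0.425 to 0.95 m from the base axis. Payload 14.7 kg.
Tool frame: the origin (TCP) lies at the very end of the fingers, on their centre line; the grasp point (between the pads) lies 19 mm behind it; z points along the fingers, y is the direction in which the jaws open and shut (so a half turn about z gives the same grasp; the last joint's range is limited). The gripper opens to 85 mm and grips with 20 to 120 N. Pads are 22 mm wide; open, the fingers measure 114 mm over their backs; the gripper's body (76 mm by 85 mm) begins 54 mm behind the grasp point. The pads swing forward as they close: fully open they stand 13 mm farther back than shut.
Start: joints at [1.187, 0.48, 1.596, -0, 1.065, -0.047], TCP at [0.215, 0.613, 0.231] pointing down, gripper open.
Joint ranges: [-2.75, 2.75], [-0.82, 2.05], [0.23, 2.67], [-1.56, 4.7], [0.09, 2.69], [-2.92, 2.92]. Speed limits (rad/s): [1.89, 1.89, 2.39, 3.01, 3.01, 3.01].

## Interface

Orientations are given as a unit quaternion [w, x, y, z].
In Python, from station import env gives the robot as it stands.
- The arm moves only by the tool apply_moves, never from a script. Its argument "plan" is a list of rows, each an object with "slide": the shift along the tool's x, y, z in m, a list of three; "angular": the turn, a rotation vector about the tool's x, y, z in rad, a list of three; "gripper": the opening, from 0 (shut) to 1 (fully open). In form: [{"slide": [x, y, z], "angular": [rx, ry, rz], "gripper": gripper}, ...]. A call has 1 to 10 rows; each row is the pose to reach, as a shift and turn from the pose measured when the call began, along the tool's axes at that moment; what a row does not reach only later rows make up. A row lasts 1/8 s, in which the tool goes at most 62.5 mm and 10.7 degrees, less where a joint would pass 70% of its speed; a pose out of reach is approached as far as the arm can. A call with a gripper value outside its range is refused whole. The fingers move at their own pace and stop on an object; "newtons" is the grip in N (left out, the last holds). Time passes only in rows, so rows that repeat a pose let the fingers close. It gives the time, the measured TCP pose, the force and the opening at its end, in the units of the state.
- env.get_obs(): the state, without advancing time (a new reading comes with each control period).
- env.read_camera(name): name is "scene" or "side" or "wrist"; returns the picture (480x640x3 uint8, red, green, blue); there is no depth.
- env.camera_model(name): a dict with "K" (3x3 intrinsics, pixels), "view" (4x4, takes a point from world to camera coordinates). Camera axes: x right, y up, looking along -z (the intrinsics and any distortion apply to the point x, -y, -z); pixel columns grow to the right and rows downward; lengths in m; the calibration is good to about 2 mm. A picture is of the moment at which its call begins: read the wrist's pose just before it. camera_model takes no time and is no camera call; for the wrist camera it gives the pose at the moment of the call.
- env.finish_job(): hands the job in, once; it reports no verdict.
The state is a dict: "time": time; "joints": joint angles; "dq": joint speeds; "joint_torque": joint torques, N m; "tool_pos": TCP position; "tool_rot": TCP orientation; "force": force on the tool from outside, world axes, zero at the start; "moment": the same for the moment, N m; "gripper_width": finger opening in m.
Only numpy, scipy, OpenCV 4.12 (cv2) and the standard library are available. Lean on these libraries where they do the work, as an engineer would, in place of code of your own. Each camera call takes 0.05 s, during which the arm holds its last target.

## Working session

There is one attempt and no reset: what is moved stays moved. The work goes in short steps, Python scripts to look and compute and a tool call to move; the robot and the scene stay as the last step left them, time stands still between calls to the robot, and variables do not carry over. Pictures are saved under pics/ and viewed, and the job is handed in when it is done.

Besides the shell and the picture viewer there is one more tool, called after ">>>" by a JSON object that holds its "name" and its "arguments", one argument or row to a line. apply_moves: Moves the arm, as the interface text tells. Its arguments: {"type":"object","properties":{"plan":{"type":"array"},"newtons":{"type":"number"}},"required":["plan"]}

```bash
ls; mkdir -p pics; cat > h.py <<'E'
import numpy as np, cv2
from station import env
def snap(n,f):
    m=env.camera_model(n); im=env.read_camera(n); cv2.imwrite('pics/'+f+'.png',im[:,:,::-1]); np.savez('pics/'+f+'.npz',K=m['K'],view=m['view'],im=im); return im,m
E
python3 - <<'E'
from h import *
for n in ['scene','side','wrist']:
    im,m=snap(n,n+'0'); print(n,m)
print(env.get_obs())
E
```

```text
pics
scene {'K': array([[543.71505294,   0.        , 320.17635642],
       [  0.        , 543.71505294, 238.00899822],
       [  0.        ,   0.        ,   1.        ]]), 'view': array([[ 1.76835703e-02,  9.99692333e-01,  1.73934152e-02,
        -3.88445354e-02],
       [-7.33098949e-01,  1.13452805e-03,  6.80121051e-01,
         3.41274238e-01],
       [ 6.79892066e-01, -2.47780628e-02,  7.32893461e-01,
        -1.65100747e+00],
       [ 0.00000000e+00,  0.00000000e+00,  0.00000000e+00,
         1.00000000e+00]])}
side {'K': array([[462.17660293,   0.        , 316.62321516],
       [  0.        , 462.17660293, 247.71792365],
       [  0.        ,   0.        ,   1.        ]]), 'view': array([[ 0.86701557, -0.49827794,  0.00176068, -0.47437521],
       [ 0.35646059,  0.62271122,  0.696539  , -0.25963223],
       [-0.34816641, -0.60328254,  0.71751677, -1.00010819],
       [ 0.        ,  0.        ,  0.        ,  1.        ]])}
wrist {'K': array([[416.67824377,   0.        , 324.40418424],
       [  0.        , 416.67824377, 237.50418497],
       [  0.        ,   0.        ,   1.    
[... 334 characters left out ...]
      1.00000000e+00]])}
{'time': 0.15, 'joints': array([ 1.18740888e+00,  4.80700643e-01,  1.59672052e+00,  1.45860280e-05,
        1.06512586e+00, -4.65869638e-02]), 'dq': array([-0.00120852, -0.00170754, -0.00140267,  0.00049892, -0.00166948,
        0.00049877]), 'joint_torque': array([ 1.44315440e-03, -9.51137066e+01, -4.30465972e+01,  3.81355176e-05,
        7.97279121e-03, -5.03772196e-05]), 'tool_pos': array([0.21465371, 0.61319752, 0.23081469]), 'tool_rot': array([-1.08032632e-04,  1.67608902e-01,  9.85853452e-01, -4.64841932e-04]), 'force': array([-0.2172365 , -0.0816115 , -0.00978088]), 'moment': array([-0.01937394, -0.07641998,  0.06275569]), 'gripper_width': 0.08534062067415145}
```

View pics/scene0.png

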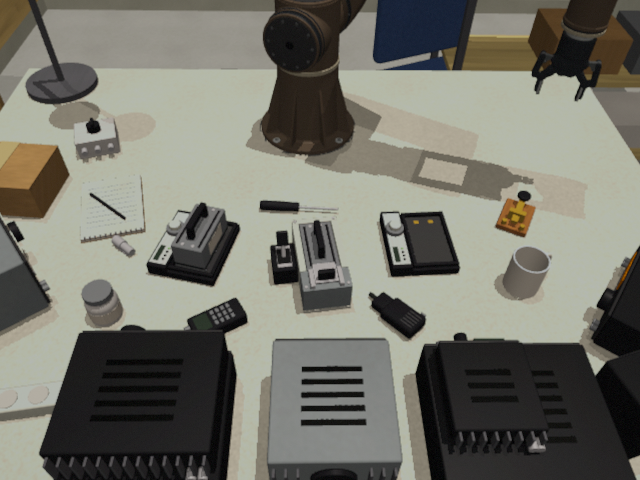

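View pics/side0.png

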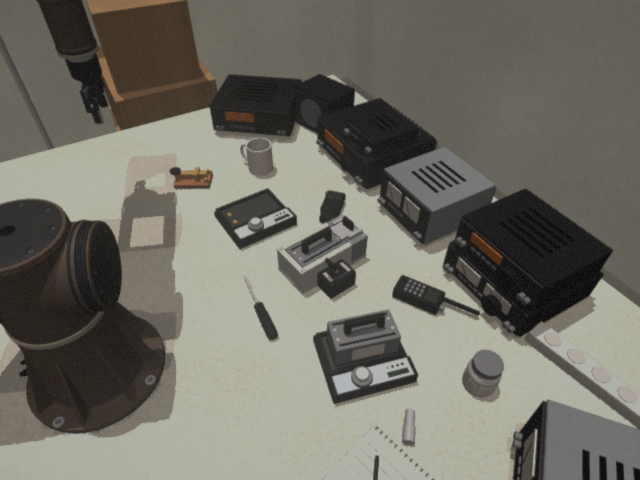

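View pics/wrist0.png

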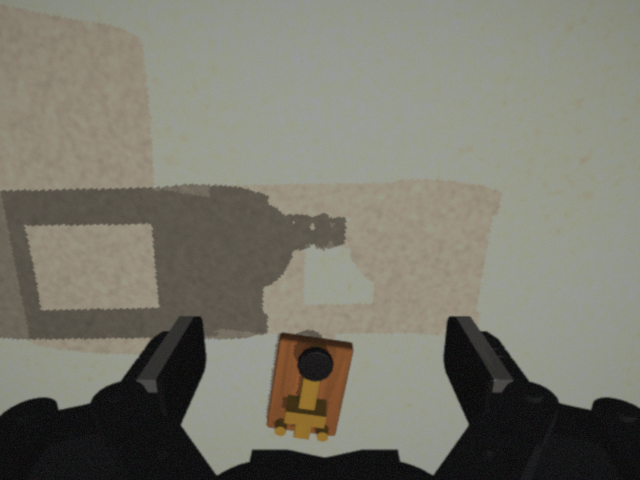

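The scene view shows the full charger at the left (about 195,240), the dock in the middle (about 320,265) and the empty charger at the right (about 420,243). I'll enlarge the middle and right of the view.

```bash
python3 - <<'E'
import cv2
a=cv2.imread('pics/scene0.png'); cv2.imwrite('pics/c1.png',cv2.resize(a[195:325,255:475],None,fx=3.6,fy=3.6,interpolation=cv2.INTER_CUBIC))
a=cv2.imread('pics/side0.png'); cv2.imwrite('pics/c2.png',cv2.resize(a[175:310,205:385],None,fx=4.4,fy=4.4,interpolation=cv2.INTER_CUBIC))
E
```

```text
(no output)
```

View pics/c1.png

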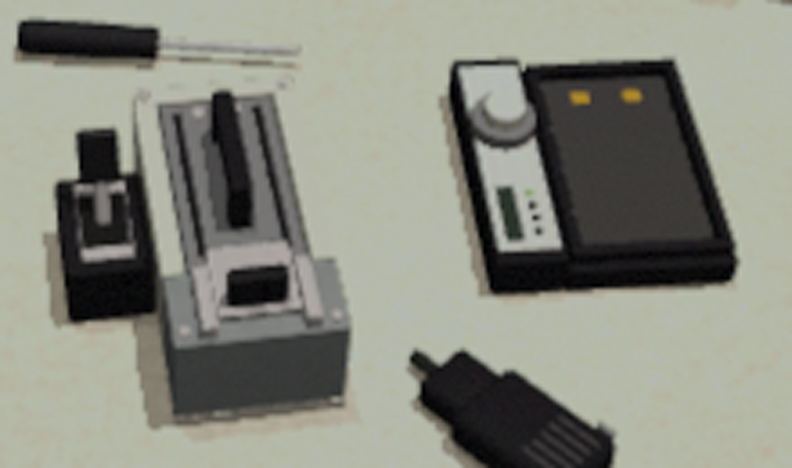

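View pics/c2.png

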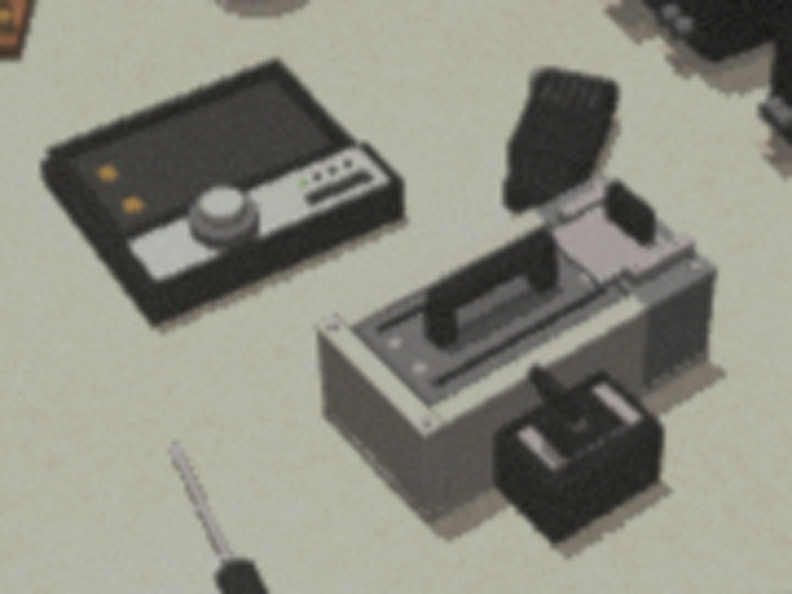

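```bash
cat >> h.py <<'E'
def ray(m,px,z):
    K,V=np.array(m['K']),np.array(m['view']); R,t=V[:3,:3],V[:3,3]; c=-R.T@t
    p=np.linalg.solve(K,[px[0],px[1],1]); d=R.T@np.array([p[0],-p[1],-p[2]])
    return c+d*(z-c[2])/d[2]
def proj(m,P):
    K,V=np.array(m['K']),np.array(m['view']); q=V[:3,:3]@np.array(P)+V[:3,3]; q=K@np.array([q[0],-q[1],-q[2]]); return q[:2]/q[2]
E
python3 - <<'E'
from h import *
S=dict(np.load('pics/scene0.npz')); D=dict(np.load('pics/side0.npz'))
s=lambda u,v:(255+u/3.6,195+v/3.6)
d=lambda u,v:(205+u/4.4,175+v/4.4)
np.set_printoptions(precision=3,suppress=True)
for n,m,f,u,v,z in [('dockfarL',S,s,175,415,0),('dockfarR',S,s,347,398,0),('farRtop',S,s,350,328,.078),('farLtop',S,s,165,345,.078),('nearLtop',S,s,136,95,.078),('nearRtop',S,s,290,83,.078),
 ('side nearL',D,d,428,432,.078),('side nearR',D,d,318,325,.078),('side farL',D,d,714,268,.078),
 ('btn',S,s,505,107,.056),('btn side',D,d,224,198,.056),('ch far R',S,s,735,260,.032),('ch nearR',S,s,672,62,.032),('panel nearL',S,s,453,64,.034),('panel farL',S,s,491,270,.034),
 ('tab S',S,s,257,270,.1085),('tab D',D,d,632,195,.1085),('iso S',S,s,97,132,.1044),('iso D',D,d,535,370,.1044),('hand near S',S,s,222,95,.116),('hand far S',S,s,240,190,.116),('hand D n',D,d,437,292,.116),('hand D f',D,d,540,232,.116)]:
    print(n,ray(m,f(u,v),z))
E
```

```text
dockfarL [ 0.681 -0.009  0.   ]
dockfarR [0.669 0.096 0.   ]
farRtop [0.675 0.093 0.078]
farLtop [ 0.687 -0.015  0.078]
nearLtop [ 0.485 -0.035  0.078]
nearRtop [0.474 0.065 0.078]
side nearL [ 0.483 -0.043  0.078]
side nearR [0.468 0.057 0.078]
side farL [ 0.687 -0.015  0.078]
btn [0.475 0.208 0.056]
btn side [0.475 0.203 0.056]
ch far R [0.586 0.344 0.032]
ch nearR [0.408 0.335 0.032]
panel nearL [0.412 0.182 0.034]
panel farL [0.596 0.188 0.034]
tab S [0.657 0.038 0.109]
tab D [0.66  0.034 0.109]
iso S [ 0.543 -0.057  0.104]
iso D [ 0.543 -0.053  0.104]
hand near S [0.523 0.02  0.116]
hand far S [0.602 0.029 0.116]
hand D n [0.521 0.014 0.116]
hand D f [0.594 0.026 0.116]
```

```bash
cat >> h.py <<'E'
from scipy.spatial.transform import Rotation as Rn
np.set_printoptions(precision=4,suppress=True)
def dock(p,o=(0.561,0.022),y=0.137):
    c,s=np.cos(y),np.sin(y); return np.array([o[0]+c*p[0]-s*p[1],o[1]+s*p[0]+c*p[1],p[2]])
def goto(P,yaw):
    "tool down, tool x = -(x axis of body at yaw), tool y = +y of the body"
    o=env.get_obs(); q=o['tool_rot']; R=Rn.from_quat([q[1],q[2],q[3],q[0]])
    c,s=np.cos(yaw),np.sin(yaw)
    G=Rn.from_matrix(np.array([[-c,-s,0],[-s,c,0],[0,0,-1]]))
    print('t',o['time'],'pos',o['tool_pos'],'F',o['force'],'w',o['gripper_width'])
    print('slide',R.inv().apply(np.array(P)-o['tool_pos']),'ang',(R.inv()*G).as_rotvec())
E
python3 - <<'E'
from h import *
m=env.camera_model('wrist'); V=m['view']; c=-V[:3,:3].T@V[:3,3]
q=env.get_obs()['tool_rot'];R=Rn.from_quat([q[1],q[2],q[3],q[0]])
print('cam in tool',R.inv().apply(c-env.get_obs()['tool_pos']), 'look',R.inv().apply(-V[2,:3]))
goto(dock([-95,-80,250]*np.array(1e-3)),.137)
E
```

```text
cam in tool [ 0.0812 -0.0004 -0.1414] look [-0.3137  0.0008  0.9495]
t 0.15 pos [0.2147 0.6132 0.2308] F [-0.2172 -0.0816 -0.0098] w 0.08534062067415145
slide [-0.4742 -0.5581 -0.0187] ang [-0.0009 -0.0003 -0.4738]
```

```bash
python3 - <<'E'
from h import *
goto([.53,.20,.27],.1)
E
```

```text
t 0.15 pos [0.2147 0.6132 0.2308] F [-0.2172 -0.0816 -0.0098] w 0.08534062067415145
slide [-0.4342 -0.2858 -0.0389] ang [-0.0009 -0.0003 -0.4368]
```

>>> {"name": "apply_moves", "arguments": {
  "plan": [
    {"slide": [-0.217, -0.143, -0.039], "angular": [0, 0, -0.22], "gripper": 0},
    {"slide": [-0.217, -0.143, -0.039], "angular": [0, 0, -0.22], "gripper": 0},
    {"slide": [-0.434, -0.286, -0.039], "angular": [0, 0, -0.437], "gripper": 0},
    {"slide": [-0.434, -0.286, -0.039], "angular": [0, 0, -0.437], "gripper": 0},
    {"slide": [-0.434, -0.286, -0.039], "angular": [0, 0, -0.437], "gripper": 0},
    {"slide": [-0.434, -0.286, -0.039], "angular": [0, 0, -0.437], "gripper": 0},
    {"slide": [-0.434, -0.286, -0.039], "angular": [0, 0, -0.437], "gripper": 0},
    {"slide": [-0.434, -0.286, -0.039], "angular": [0, 0, -0.437], "gripper": 0},
    {"slide": [-0.434, -0.286, -0.039], "angular": [0, 0, -0.437], "gripper": 0},
    {"slide": [-0.434, -0.286, -0.039], "angular": [0, 0, -0.437], "gripper": 0}
  ]
}}

```text
time: 1.4
tool_pos: [0.5308, 0.1981, 0.2699]
tool_rot: [-0.0, -0.049, 0.999, -0.001]
force: [-0.5, 0.2, -0.5]
gripper_width: 0.0003
```

```bash
python3 - <<'E'
from h import *
snap('wrist','w1')
goto([.53,.20,.27],.1)
E
```

```text
t 1.45 pos [0.53   0.1992 0.2698] F [-0.7094 -0.5675 -0.5386] w -2.701433332394886e-06
slide [-0.0001  0.0008 -0.0002] ang [-0.0008 -0.0009 -0.0017]
```

View pics/w1.png

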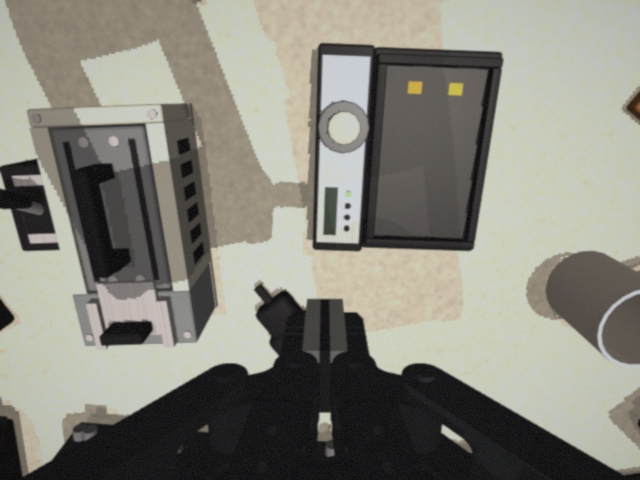

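```bash
python3 - <<'E'
from h import *
a=cv2.imread('pics/w1.png')
cv2.imwrite('pics/w1a.png',cv2.resize(a[30:260,300:510],None,fx=2.6,fy=2.6))
cv2.imwrite('pics/w1b.png',cv2.resize(a[95:355,0:225],None,fx=2.3,fy=2.3))
E
```

```text
(no output)
```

View pics/w1a.png

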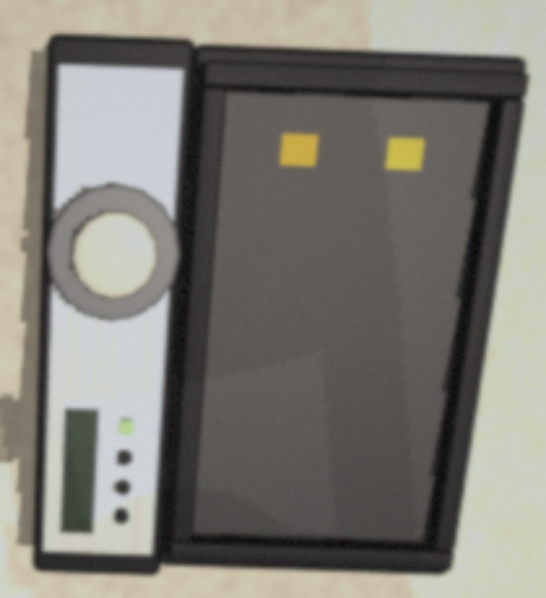

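View pics/w1b.png

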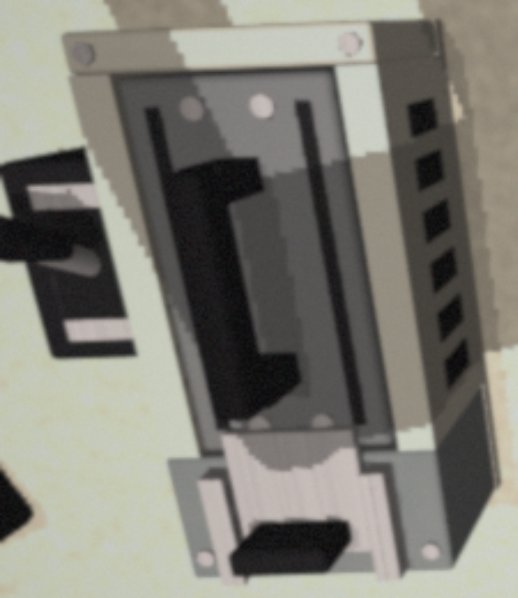

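```bash
python3 - <<'E'
from h import *
W=dict(np.load('pics/w1.npz'))
a=lambda u,v:(300+u/2.6,30+v/2.6)
b=lambda u,v:(u/2.3,95+v/2.3)
for n,f,u,v,z in [('rim NR',a,525,60,.032),('rim FR',a,450,553,.032),('floor NR',a,490,100,.022),('floor FR',a,425,540,.022),('panel NL',a,52,38,.034),('panel FL',a,37,558,.034),('panel NR',a,193,42,.034),('panel FR',a,157,560,.034),('btn',a,114,253,.056),
 ('dNL',b,66,35,.078),('dNR',b,440-68,25,.078),('dFL',b,196,577,.078),('dFR',b,452,568,.078),('hand N',b,215,166,.116),('hand F',b,245,400,.116),('tab',b,292,545,.1085),('tab bottomL',b,232,573,.1085),('wellNL',b,112,75,.078),('wellNR',b,335,68,.078)]:
    print(n,ray(W,f(u,v),z))
E
```

```text
rim NR [0.3987 0.3343 0.032 ]
rim FR [0.5661 0.3452 0.032 ]
floor NR [0.4105 0.3293 0.022 ]
floor FR [0.565  0.3387 0.022 ]
panel NL [0.4072 0.1823 0.034 ]
panel FL [0.5822 0.1931 0.034 ]
panel NR [0.404  0.2271 0.034 ]
panel FR [0.5787 0.2373 0.034 ]
btn [0.4699 0.2082 0.056 ]
dNL [ 0.4794 -0.0345  0.078 ]
dNR [0.4664 0.067  0.078 ]
dFL [ 0.6857 -0.0086  0.078 ]
dFR [0.6716 0.0936 0.078 ]
hand N [0.5108 0.0319 0.116 ]
hand F [0.5885 0.036  0.116 ]
tab [0.6474 0.0451 0.1085]
tab bottomL [0.6612 0.0228 0.1085]
wellNL [ 0.491  -0.0207  0.078 ]
wellNR [0.4815 0.0543 0.078 ]
```

```bash
python3 - <<'E'
from h import *
goto(dock([-.02,-.03,.26],(.559,.0245),.13),.13)
E
```

```text
t 1.45 pos [0.53   0.1992 0.2698] F [-0.7094 -0.5675 -0.5386] w -2.701433332394886e-06
slide [ 0.0073 -0.2073  0.01  ] ang [-0.0008 -0.001  -0.0317]
```

>>> {"name": "apply_moves", "arguments": {
  "plan": [
    {"slide": [0.007, -0.207, 0.01], "angular": [0, 0, -0.032], "gripper": 0},
    {"slide": [0.007, -0.207, 0.01], "angular": [0, 0, -0.032], "gripper": 0},
    {"slide": [0.007, -0.207, 0.01], "angular": [0, 0, -0.032], "gripper": 0},
    {"slide": [0.007, -0.207, 0.01], "angular": [0, 0, -0.032], "gripper": 0},
    {"slide": [0.007, -0.207, 0.01], "angular": [0, 0, -0.032], "gripper": 0},
    {"slide": [0.007, -0.207, 0.01], "angular": [0, 0, -0.032], "gripper": 0}
  ]
}}

```text
time: 2.2
tool_pos: [0.543, -0.0061, 0.2599]
tool_rot: [-0.001, -0.066, 0.998, -0.0]
force: [-0.1, -0.0, 0.1]
gripper_width: 0.0001
```

```bash
python3 - <<'E'
from h import *
im,m=snap('wrist','w2')
cv2.imwrite('pics/w2a.png',cv2.resize(im[20:350,160:500,::-1],None,fx=1.8,fy=1.8))
goto([.53,.20,.27],.1)
E
```

```text
t 2.25 pos [ 0.5431 -0.006   0.26  ] F [ 0.3655  1.0054 -0.566 ] w -0.00041495923162679924
slide [-0.0141  0.2059 -0.0101] ang [-0.0005 -0.0011  0.0317]
```

View pics/w2.png

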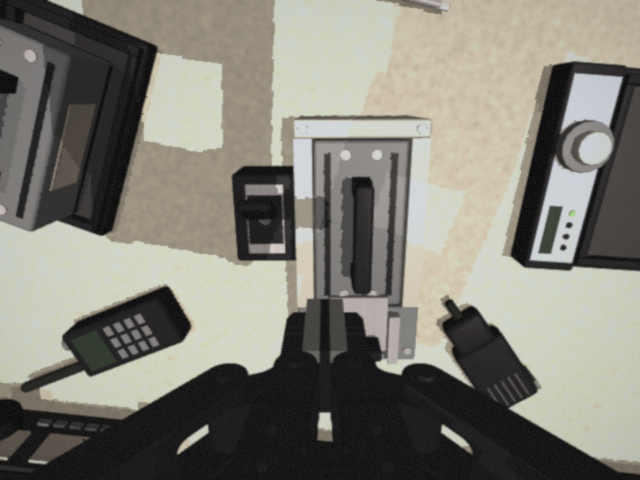

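View pics/w2a.png

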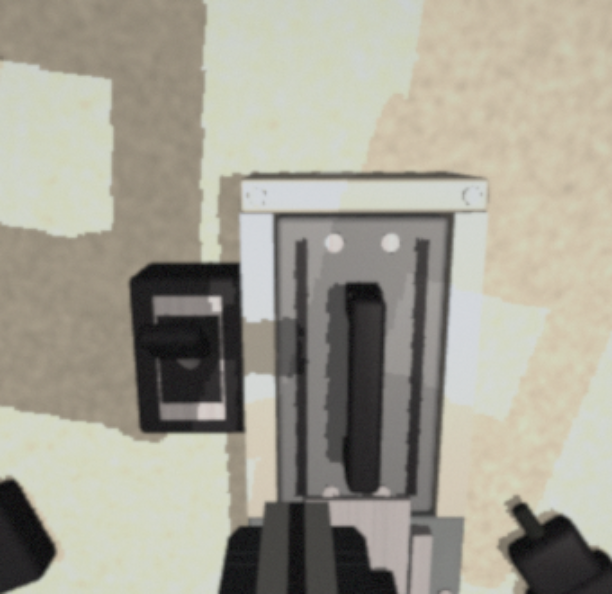

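```bash
python3 - <<'E'
from h import *
W=dict(np.load('pics/w2.npz'))
a=lambda u,v:(160+u/1.8,20+v/1.8)
for n,u,v,z in [('NL',241,181,.078),('NR',487,181,.078),('wellNL',275,213,.078),('wellNR',453,213,.078),('wellFR',437,513,.078),('FL step',249,517,.078),
 ('barNL',347,303,.116),('barNR',384,302,.116),('barFL',348,490,.116),('barFR',379,489,.116),('housNL',131,280,.05),('housFL',141,432,.05),('levL',140,340,.104),('levR',207,340,.104)]:
    p=ray(W,a(u,v),z)
    c,s=np.cos(.13),np.sin(.13); d=p[:2]-[.559,.0245]
    print(n,p,'dock mm',1e3*np.array([c*d[0]+s*d[1],-s*d[0]+c*d[1]]))
E
```

```text
NL [ 0.4799 -0.0374  0.078 ] dock mm [-86.4353 -51.1301]
NR [0.4666 0.064  0.078 ] dock mm [-86.5213  51.1179]
wellNL [ 0.491  -0.0218  0.078 ] dock mm [-73.4615 -37.1007]
wellNR [0.4812 0.0525 0.078 ] dock mm [-73.5246  37.848 ]
wellFR [0.6203 0.0723 0.078 ] dock mm [66.9679 39.4979]
FL step [ 0.6342 -0.0168  0.078 ] dock mm [ 69.1817 -50.7206]
barNL [0.5177 0.0105 0.116 ] dock mm [-42.8137  -8.5628]
barNR [0.5154 0.0245 0.116 ] dock mm [-43.2164   5.6947]
barFL [0.5961 0.0229 0.116 ] dock mm [36.5647 -6.3858]
barFR [0.5939 0.0357 0.116 ] dock mm [36.0931  6.5823]
housNL [ 0.5328 -0.0857  0.05  ] dock mm [ -40.2628 -105.8336]
housFL [ 0.6088 -0.0759  0.05  ] dock mm [  36.3724 -106.0189]
levL [ 0.5461 -0.0699  0.104 ] dock mm [-24.9893 -91.9193]
levR [ 0.5426 -0.0428  0.104 ] dock mm [-25.0123 -64.5607]
```

>>> {"name": "apply_moves", "arguments": {
  "plan": [
    {"slide": [0.05, -0.05, 0.04], "angular": [0, 0, 0], "gripper": 0},
    {"slide": [0.05, -0.05, 0.09], "angular": [0, 0, 0], "gripper": 0},
    {"slide": [0.05, -0.05, 0.14], "angular": [0, 0, 0], "gripper": 0},
    {"slide": [0.05, -0.05, 0.178], "angular": [0, 0, 0], "gripper": 0},
    {"slide": [0.05, -0.05, 0.178], "angular": [0, 0, 0], "gripper": 0},
    {"slide": [0.05, -0.05, 0.178], "angular": [0, 0, 0], "gripper": 0}
  ]
}}

```text
time: 3.0
tool_pos: [0.5007, -0.0616, 0.0832]
tool_rot: [-0.0, -0.066, 0.998, -0.0]
force: [0.0, 0.4, 0.9]
gripper_width: -0.0
```

```bash
python3 - <<'E'
from h import *
goto(dock([0,-.08,.082],(.559,.0245),.13),.13)
E
```

```text
t 3.0 pos [ 0.5007 -0.0616  0.0832] F [0.0481 0.3951 0.9494] w -1.5740263422037013e-05
slide [-0.069  -0.0024  0.0012] ang [-0.0007 -0.0001  0.0028]
```

>>> {"name": "apply_moves", "arguments": {
  "plan": [
    {"slide": [-0.02, -0.002, 0.001], "angular": [0, 0, 0], "gripper": 0},
    {"slide": [-0.032, -0.002, 0.001], "angular": [0, 0, 0], "gripper": 0},
    {"slide": [-0.041, -0.002, 0.001], "angular": [0, 0, 0], "gripper": 0},
    {"slide": [-0.05, -0.002, 0.001], "angular": [0, 0, 0], "gripper": 0},
    {"slide": [-0.058, -0.002, 0.001], "angular": [0, 0, 0], "gripper": 0},
    {"slide": [-0.063, -0.002, 0.001], "angular": [0, 0, 0], "gripper": 0},
    {"slide": [-0.067, -0.002, 0.001], "angular": [0, 0, 0], "gripper": 0},
    {"slide": [-0.067, -0.002, 0.001], "angular": [0, 0, 0], "gripper": 0}
  ]
}}

```text
time: 4.0
tool_pos: [0.5677, -0.0547, 0.0821]
tool_rot: [0.0, -0.066, 0.998, -0.0]
force: [-1.1, 1.2, 0.2]
gripper_width: -0.0002
```

```bash
python3 - <<'E'
from h import *
goto(dock([0,-.08,.082],(.559,.0245),.13),.13)
im,m=snap('side','s1'); print(env.get_obs()['force'])
cv2.imwrite('pics/s1a.png',cv2.resize(im[175:310,255:395,::-1],None,fx=4.3,fy=4.3))
E
```

```text
t 4.0 pos [ 0.5677 -0.0547  0.0821] F [-1.0712  1.1715  0.1917] w -0.00015272492354999708
slide [-0.0017 -0.0003  0.0001] ang [-0.0008  0.0002  0.0029]
[-0.2361  0.1398 -0.0365]
```

View pics/s1a.png

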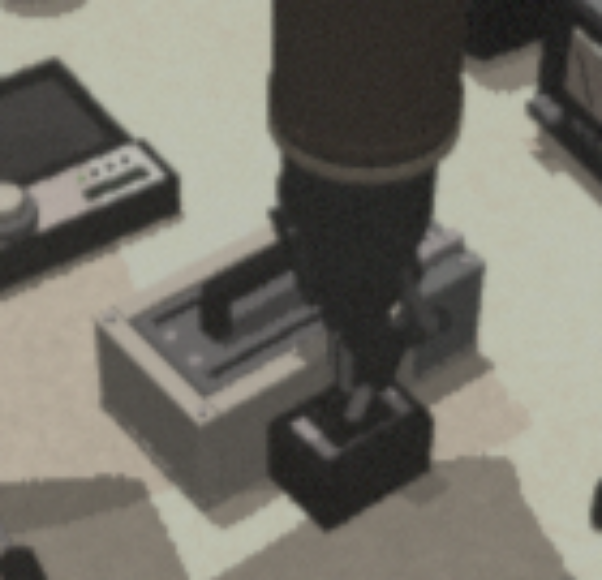

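The lever leans away now, near (360,400) in the crop. I'll push a little further and watch the force for the stop.

>>> {"name": "apply_moves", "arguments": {
  "plan": [
    {"slide": [-0.002, 0, 0], "angular": [0, 0, 0], "gripper": 0},
    {"slide": [-0.004, 0, 0], "angular": [0, 0, 0], "gripper": 0},
    {"slide": [-0.004, 0, 0], "angular": [0, 0, 0], "gripper": 0}
  ]
}}

```text
time: 4.42
tool_pos: [0.5707, -0.0543, 0.082]
tool_rot: [-0.001, -0.066, 0.998, -0.0]
force: [-6.7, -1.4, 2.1]
gripper_width: -0.0002
```

>>> {"name": "apply_moves", "arguments": {
  "plan": [
    {"slide": [-0.001, 0, 0], "angular": [0, 0, 0], "gripper": 0},
    {"slide": [-0.002, 0, 0], "angular": [0, 0, 0], "gripper": 0},
    {"slide": [-0.002, 0, 0], "angular": [0, 0, 0], "gripper": 0}
  ]
}}

```text
time: 4.8
tool_pos: [0.5709, -0.0542, 0.0818]
tool_rot: [-0.002, -0.066, 0.998, -0.0]
force: [-11.8, -3.7, 8.0]
gripper_width: -0.0001
```

>>> {"name": "apply_moves", "arguments": {
  "plan": [
    {"slide": [0.02, 0, 0], "angular": [0, 0, 0], "gripper": 0},
    {"slide": [0.02, 0, -0.03], "angular": [0, 0, 0], "gripper": 0},
    {"slide": [0.02, 0, -0.09], "angular": [0, 0, 0], "gripper": 0},
    {"slide": [-0.03, 0.04, -0.09], "angular": [0, 0, 0], "gripper": 0},
    {"slide": [-0.066, 0.08, -0.09], "angular": [0, 0, 0], "gripper": 0},
    {"slide": [-0.066, 0.08, -0.09], "angular": [0, 0, 0], "gripper": 0},
    {"slide": [-0.066, 0.08, -0.09], "angular": [0, 0, 0], "gripper": 0}
  ]
}}

```text
time: 5.68
tool_pos: [0.6259, 0.034, 0.1713]
tool_rot: [-0.003, -0.067, 0.998, -0.0]
force: [-0.6, 0.0, 0.1]
gripper_width: 0.0003
```

```bash
python3 - <<'E'
from h import *
goto(dock([.068,0,.0935],(.559,.0245),.13),.13)
im,m=snap('side','s2'); snap('wrist','w3')
cv2.imwrite('pics/s2a.png',cv2.resize(im[175:310,255:395,::-1],None,fx=4.3,fy=4.3))
E
```

```text
t 5.675 pos [0.6259 0.034  0.1713] F [-0.6199  0.0054  0.1385] w 0.00030710737809330914
slide [-0.0009 -0.0007  0.0778] ang [-0.0002 -0.0053  0.0038]
```

View pics/s2a.png

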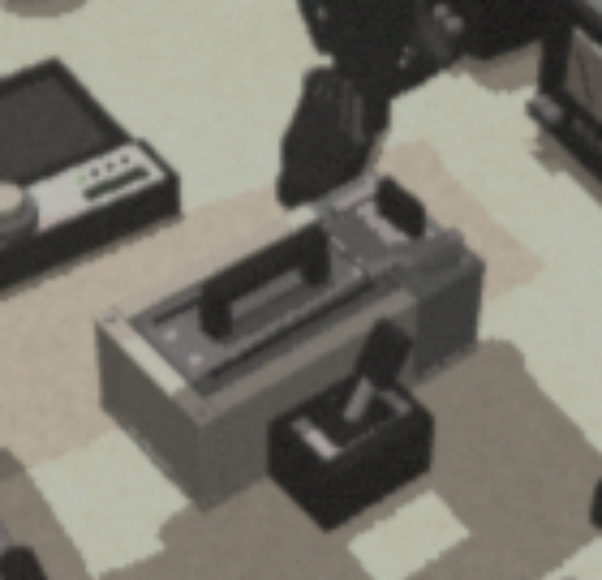

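View pics/w3.png

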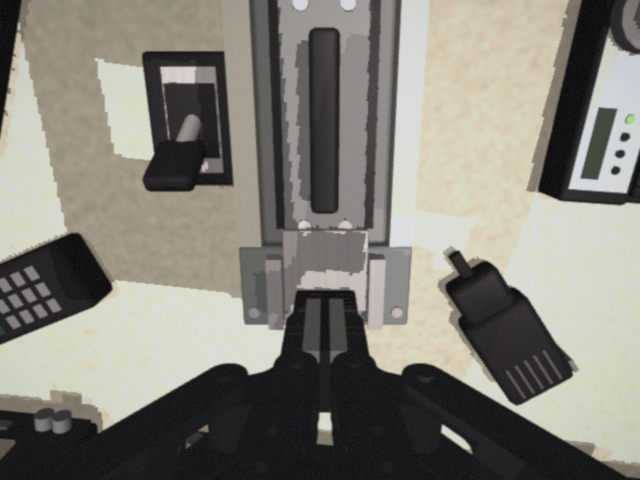

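The lever now leans to +x, with its paddle at about (390,340) in the crop. I'll check that against the stop position and re-measure the handle.

```bash
python3 - <<'E'
from h import *
S=dict(np.load('pics/s2.npz'));W=dict(np.load('pics/w3.npz'))
for th in (.5,.3,.1):
    p=proj(S,dock([.062*np.sin(th),-.0805,.05+.062*np.cos(th)],(.559,.0245),.13)); print(th,(p-[255,175])*4.3)
t=proj(S,dock([.098,0,.1085],(.559,.0245),.13)); print('tab',(t-[255,175])*4.3)
c,s=np.cos(.13),np.sin(.13)
for u,v in [(311,30),(339,30),(311,212),(338,212)]:
    d=ray(W,(u,v),.116)[:2]-[.559,.0245]; print(1e3*np.array([c*d[0]+s*d[1],-s*d[0]+c*d[1]]))
E
```

```text
0.5 [392.4354 322.5429]
0.3 [376.9525 325.5098]
0.1 [360.0418 332.0873]
tab [394.0476 189.0073]
[-42.6831  -5.7231]
[-42.7149   6.2705]
[37.6874 -6.3106]
[37.6533  6.8632]
```

>>> {"name": "apply_moves", "arguments": {
  "plan": [
    {"slide": [-0.001, -0.001, 0.04], "angular": [0, 0, 0], "gripper": 0},
    {"slide": [-0.001, -0.001, 0.077], "angular": [0, 0, 0], "gripper": 0},
    {"slide": [-0.001, -0.001, 0.077], "angular": [0, 0, 0], "gripper": 0},
    {"slide": [-0.012, -0.001, 0.077], "angular": [0, 0, 0], "gripper": 0},
    {"slide": [-0.02, -0.001, 0.077], "angular": [0, 0, 0], "gripper": 0},
    {"slide": [-0.028, -0.001, 0.077], "angular": [0, 0, 0], "gripper": 0},
    {"slide": [-0.035, -0.001, 0.077], "angular": [0, 0, 0], "gripper": 0},
    {"slide": [-0.041, -0.001, 0.077], "angular": [0, 0, 0], "gripper": 0},
    {"slide": [-0.043, -0.001, 0.077], "angular": [0, 0, 0], "gripper": 0}
  ]
}}

```text
time: 6.9
tool_pos: [0.6683, 0.0379, 0.0942]
tool_rot: [-0.003, -0.066, 0.998, -0.0]
force: [-2.1, 0.3, 2.0]
gripper_width: 0.0
```

>>> {"name": "apply_moves", "arguments": {
  "plan": [
    {"slide": [-0.002, 0, 0], "angular": [0, 0, 0], "gripper": 0},
    {"slide": [-0.003, 0, 0], "angular": [0, 0, 0], "gripper": 0},
    {"slide": [-0.003, 0, 0], "angular": [0, 0, 0], "gripper": 0}
  ]
}}

```text
time: 7.28
tool_pos: [0.6687, 0.038, 0.0939]
tool_rot: [-0.005, -0.066, 0.998, -0.0]
force: [-15.6, -3.5, 11.4]
gripper_width: 0.0001
```

>>> {"name": "apply_moves", "arguments": {
  "plan": [
    {"slide": [0.008, 0, 0], "angular": [0, 0, 0], "gripper": 0},
    {"slide": [0.012, 0, -0.04], "angular": [0, 0, 0], "gripper": 0},
    {"slide": [0.012, 0, -0.09], "angular": [0, 0, 0], "gripper": 0},
    {"slide": [0.06, 0, -0.1], "angular": [0, 0, 0], "gripper": 1},
    {"slide": [0.113, 0, -0.1], "angular": [0, 0, 0], "gripper": 1},
    {"slide": [0.113, 0, -0.1], "angular": [0, 0, 0], "gripper": 1},
    {"slide": [0.113, 0, -0.1], "angular": [0, 0, 0], "gripper": 1},
    {"slide": [0.113, 0, -0.1], "angular": [0, 0, 0], "gripper": 1}
  ]
}}

```text
time: 8.28
tool_pos: [0.5588, 0.0233, 0.195]
tool_rot: [-0.005, -0.066, 0.998, -0.0]
force: [0.1, 0.2, 0.0]
gripper_width: 0.0853
```

```bash
python3 - <<'E'
from h import *
goto(dock([-.0025,0,.089],(.559,.0245),.13),.13)
im,m=snap('side','s3'); snap('wrist','w4')
cv2.imwrite('pics/s3a.png',cv2.resize(im[175:310,255:395,::-1],None,fx=4.3,fy=4.3))
S=dict(np.load('pics/s3.npz'))
for x in (.098,.128):
  t=proj(S,dock([x,0,.1085],(.559,.0245),.13)); print('tab',(t-[255,175])*4.3)
E
```

```text
t 8.275 pos [0.5588 0.0233 0.195 ] F [0.1303 0.2103 0.0009] w 0.08530666224822113
slide [0.0012 0.0012 0.106 ] ang [-0.     -0.0092  0.0027]
tab [394.0476 189.0073]
tab [432.64   168.5033]
```

View pics/s3a.png

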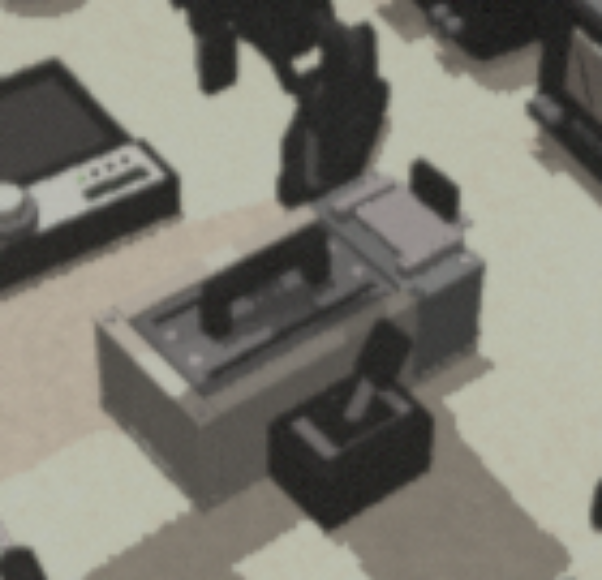

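View pics/w4.png

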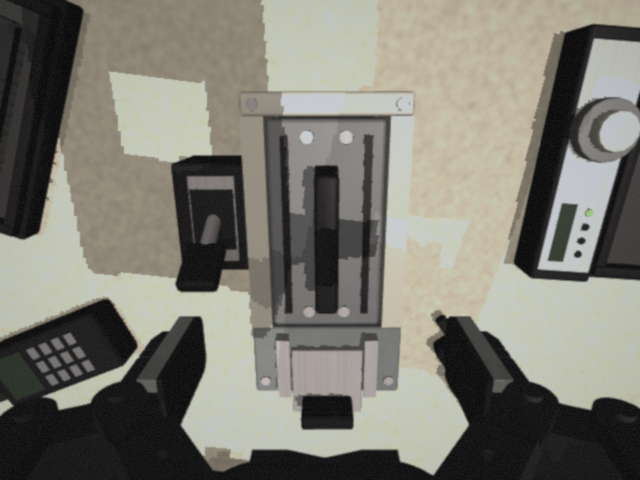

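The catch is fully back: the tab is at about (436,172), against (433,169) predicted for 30 mm. Next I'll grasp the handle.

>>> {"name": "apply_moves", "arguments": {
  "plan": [
    {"slide": [0.001, 0.001, 0.05], "angular": [0, -0.009, 0.003], "gripper": 1},
    {"slide": [0.001, 0.001, 0.09], "angular": [0, -0.009, 0.003], "gripper": 1},
    {"slide": [0.001, 0.001, 0.106], "angular": [0, -0.009, 0.003], "gripper": 1},
    {"slide": [0.001, 0.001, 0.106], "angular": [0, -0.009, 0.003], "gripper": 1},
    {"slide": [0.001, 0.001, 0.106], "angular": [0, -0.009, 0.003], "gripper": 0},
    {"slide": [0.001, 0.001, 0.106], "angular": [0, -0.009, 0.003], "gripper": 0},
    {"slide": [0.001, 0.001, 0.106], "angular": [0, -0.009, 0.003], "gripper": 0},
    {"slide": [0.001, 0.001, 0.106], "angular": [0, -0.009, 0.003], "gripper": 0},
    {"slide": [0.001, 0.001, 0.106], "angular": [0, -0.009, 0.003], "gripper": 0}
  ],
  "newtons": 70
}}

```text
time: 9.5
tool_pos: [0.5565, 0.024, 0.0894]
tool_rot: [-0.0, -0.065, 0.998, -0.0]
force: [-2.2, 0.7, 9.3]
gripper_width: 0.0127
```

```bash
python3 - <<'E'
from h import *
goto(dock([-.0025,0,.089],(.559,.0245),.13),.13)
E
```

```text
t 9.5 pos [0.5565 0.024  0.0894] F [-2.1711  0.6511  9.3168] w 0.012692371867309886
slide [-0.      0.0001  0.0004] ang [-0.     -0.0002 -0.0002]
```

>>> {"name": "apply_moves", "arguments": {
  "plan": [
    {"slide": [0, 0, -0.005], "angular": [0, 0, 0], "gripper": 0},
    {"slide": [0, 0, -0.015], "angular": [0, 0, 0], "gripper": 0},
    {"slide": [0, 0, -0.03], "angular": [0, 0, 0], "gripper": 0},
    {"slide": [0, 0, -0.05], "angular": [0, 0, 0], "gripper": 0},
    {"slide": [0, 0, -0.07], "angular": [0, 0, 0], "gripper": 0},
    {"slide": [0, 0, -0.09], "angular": [0, 0, 0], "gripper": 0},
    {"slide": [0, 0, -0.11], "angular": [0, 0, 0], "gripper": 0},
    {"slide": [0, 0, -0.11], "angular": [0, 0, 0], "gripper": 0}
  ]
}}

```text
time: 10.5
tool_pos: [0.5575, 0.024, 0.2014]
tool_rot: [0.002, -0.065, 0.998, -0.0]
force: [0.3, -0.1, -7.8]
gripper_width: 0.0126
```

```bash
python3 - <<'E'
from h import *
snap('wrist','w5');im,m=snap('side','s4')
cv2.imwrite('pics/s4a.png',cv2.resize(im[130:330,205:405,::-1],None,fx=3,fy=3))
goto([.489,.289,.215],.064)
E
```

```text
t 10.6 pos [0.5563 0.024  0.1994] F [-0.3427 -0.7451 -7.5713] w 0.012644400719554897
slide [ 0.0324  0.2715 -0.0156] ang [-0.0001 -0.0001  0.0659]
```

View pics/s4a.png

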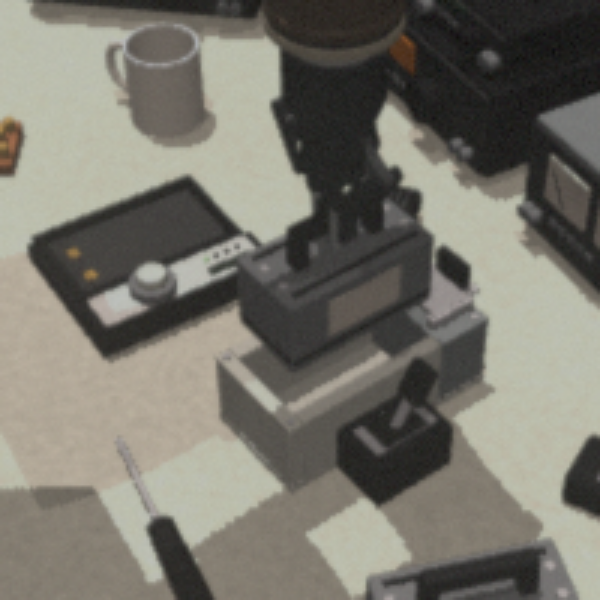

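View pics/w5.png

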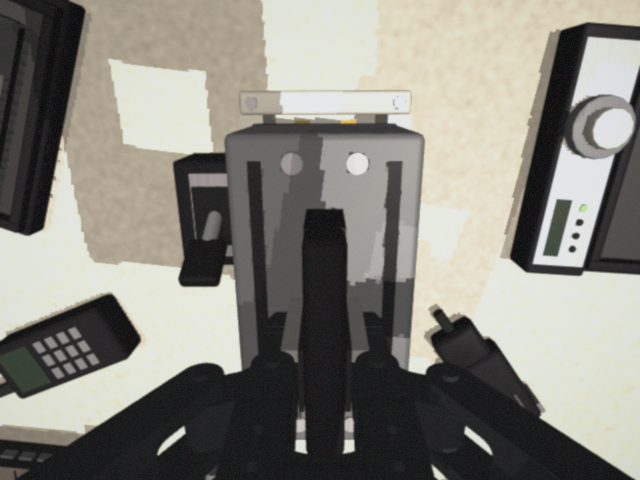

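Battery is out and level. I'll re-measure the charger from the last two wrist views (button top at about (619,129) in w4 and (611,128) in w5).

```bash
python3 - <<'E'
from h import *
A=dict(np.load('pics/w4.npz'));B=dict(np.load('pics/w5.npz'));C=dict(np.load('pics/w2.npz'))
print(ray(A,(619,129),.056),ray(B,(611,128),.056),ray(C,(595,144),.056))
print('FL',ray(A,(518,268),.034),'w2 FL',ray(C,(515,255),.034),'NL',ray(C,(553,66),.034))
S=dict(np.load('pics/scene0.npz'));D=dict(np.load('pics/s4.npz'))
# predicted pixels of charger corners in the side view for o=(.491,.288)
for p in [(-86,53),(86,53),(-92,-104),(92,-104)]:
    z=.032 if p[1]>0 else .034
    P=dock([p[0]/1e3,p[1]/1e3,z],(.491,.288),.064); print(p,'side crop',(proj(D,P)-[205,130])*3,'scene crop c1',(proj(S,P)-[255,195])*3.6)
E
```

```text
[0.4694 0.2059 0.056 ] [0.4704 0.2054 0.056 ] [0.4674 0.2058 0.056 ]
FL [0.5805 0.1791 0.034 ] w2 FL [0.5764 0.1793 0.034 ] NL [0.4119 0.1652 0.034 ]
(-86, 53) side crop [ 26.8695 232.5839] scene crop c1 [671.4517  55.9083]
(86, 53) side crop [185.0458 170.2879] scene crop c1 [734.2996 244.2823]
(-92, -104) side crop [ 95.6246 330.7769] scene crop c1 [447.336   57.9016]
(92, -104) side crop [272.8401 254.1146] scene crop c1 [492.7622 262.2799]
```

>>> {"name": "apply_moves", "arguments": {
  "plan": [
    {"slide": [0.01, 0.05, -0.015], "angular": [0, 0, 0.01], "gripper": 0},
    {"slide": [0.018, 0.1, -0.015], "angular": [0, 0, 0.03], "gripper": 0},
    {"slide": [0.024, 0.155, -0.015], "angular": [0, 0, 0.04], "gripper": 0},
    {"slide": [0.029, 0.21, -0.015], "angular": [0, 0, 0.055], "gripper": 0},
    {"slide": [0.029, 0.25, -0.01], "angular": [0, 0, 0.066], "gripper": 0},
    {"slide": [0.029, 0.271, 0.01], "angular": [0, 0, 0.066], "gripper": 0},
    {"slide": [0.029, 0.271, 0.04], "angular": [0, 0, 0.066], "gripper": 0},
    {"slide": [0.029, 0.271, 0.06], "angular": [0, 0, 0.066], "gripper": 0},
    {"slide": [0.029, 0.271, 0.06], "angular": [0, 0, 0.066], "gripper": 0},
    {"slide": [0.029, 0.271, 0.06], "angular": [0, 0, 0.066], "gripper": 0}
  ]
}}

```text
time: 11.85
tool_pos: [0.4926, 0.2887, 0.1395]
tool_rot: [-0.0, -0.032, 0.999, -0.0]
force: [1.0, 0.3, -6.0]
gripper_width: 0.0125
```

```bash
python3 - <<'E'
from h import *
im,m=snap('scene','c5')
cv2.imwrite('pics/c5a.png',cv2.resize(im[150:300,360:510,::-1],None,fx=4,fy=4))
im,m=snap('side','s5')
cv2.imwrite('pics/s5a.png',cv2.resize(im[120:260,190:330,::-1],None,fx=4.2,fy=4.2))
goto([.492,.288,.14],.064)
E
```

```text
t 11.95 pos [0.493  0.289  0.1401] F [ 0.1464  0.6684 -6.7776] w 0.012816796591406929
slide [ 0.0011 -0.0009  0.0001] ang [ 0.0004  0.001  -0.0005]
```

View pics/c5a.png

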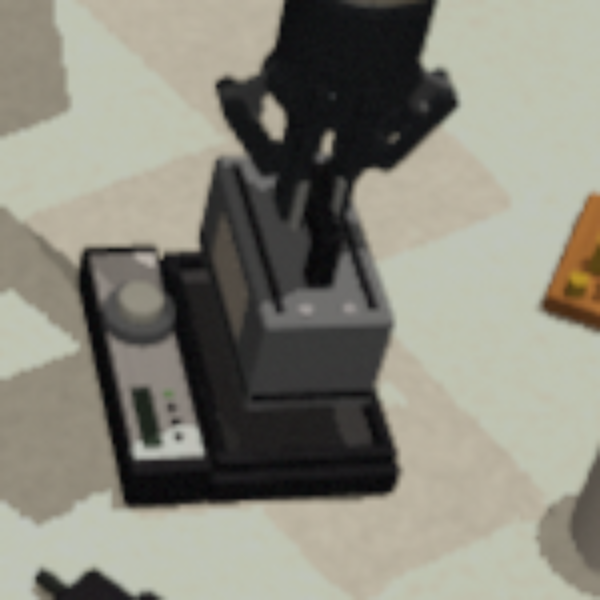

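View pics/s5a.png

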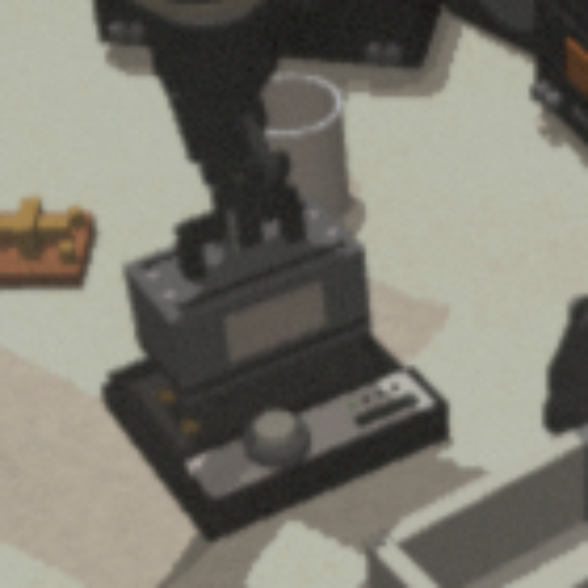

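```bash
python3 - <<'E'
from h import *
S=dict(np.load('pics/c5.npz'));D=dict(np.load('pics/s5.npz'))
a=lambda u,v:(360+u/4,150+v/4); b=lambda u,v:(190+u/4.2,120+v/4.2)
c,s=np.cos(.064),np.sin(.064)
def loc(n,m,f,u,v,z,o=(.492,.288)):
    p=ray(m,f(u,v),z); d=p[:2]-np.array(o); print(n,p,'mm',1e3*np.array([c*d[0]+s*d[1],-s*d[0]+c*d[1]]))
loc('bat FL(70,-37)',S,a,245,395,.059); loc('bat FR(70,37)',S,a,378,392,.059)
loc('bat top FR(70,37)',S,a,392,325,.129);loc('bat top FL(70,-37)',S,a,262,328,.129)
loc('rim FR(86,53)',S,a,397,465,.032); loc('floor/rim inner FR (78,45)',S,a,383,450,.032); loc('panel FL(92,-104)',S,a,125,475,.034);loc('panel NL(-92,-104)',S,a,84,253,.034); loc('btn(-25,-80)',S,a,140,300,.056)
loc('side bat NL bottom(-70,-37)',D,b,188,388,.059); loc('side bat FL b(70,-37)',D,b,370,325,.059)
loc('side panel NL',D,b,207,515,.034); loc('side panel FL',D,b,447,405,.034);loc('side rim NR(-86,53)',D,b,107,385,.032); loc('side btn',D,b,278,425,.056)
E
```

```text
bat FL(70,-37) [0.554  0.2581 0.059 ] mm [ 59.9692 -33.7593]
bat FR(70,37) [0.5519 0.3347 0.059 ] mm [62.7441 42.7842]
bat top FR(70,37) [0.5657 0.3258 0.129 ] mm [75.9628 32.9998]
bat top FL(70,-37) [0.5679 0.2546 0.129 ] mm [ 73.5624 -38.2073]
rim FR(86,53) [0.5836 0.3451 0.032 ] mm [95.0169 51.109 ]
floor/rim inner FR (78,45) [0.5723 0.3392 0.032 ] mm [83.4517 45.9203]
panel FL(92,-104) [0.5921 0.1884 0.034 ] mm [  93.5047 -105.8064]
panel NL(-92,-104) [0.4135 0.182  0.034 ] mm [ -85.0956 -100.8095]
btn(-25,-80) [0.4756 0.2073 0.056 ] mm [-21.4899 -79.5045]
side bat NL bottom(-70,-37) [0.4361 0.2565 0.059 ] mm [-57.7558 -27.8391]
side bat FL b(70,-37) [0.5677 0.255  0.059 ] mm [ 73.4044 -37.7947]
side panel NL [0.4079 0.167  0.034 ] mm [ -91.6833 -115.3633]
side panel FL [0.5872 0.1831 0.034 ] mm [  88.3282 -110.8083]
side rim NR(-86,53) [0.399  0.3164 0.032 ] mm [-90.9615  34.3326]
side btn [0.4732 0.1981 0.056 ] mm [-24.4867 -88.5257]
```

```bash
python3 - <<'E'
from h import *
im,m=snap('wrist','w6')
o=(.491,.288)
for n,p in dict(btn=(-25,-80,56),rimNL=(-86,-53,32),rimNR=(-86,53,32),panNL=(-92,-104,34),panFL=(92,-104,34),panNR=(-92,-56,34)).items(): print(n,proj(m,dock(np.array(p)/1e3,o,.064)))
E
```

```text
btn [178.4228 202.6094]
rimNL [228.4782  86.8668]
rimNR [416.6832  86.7164]
panNL [134.8305  75.3263]
panFL [173.0747 359.8446]
panNR [221.4836  75.2583]
```

View pics/w6.png

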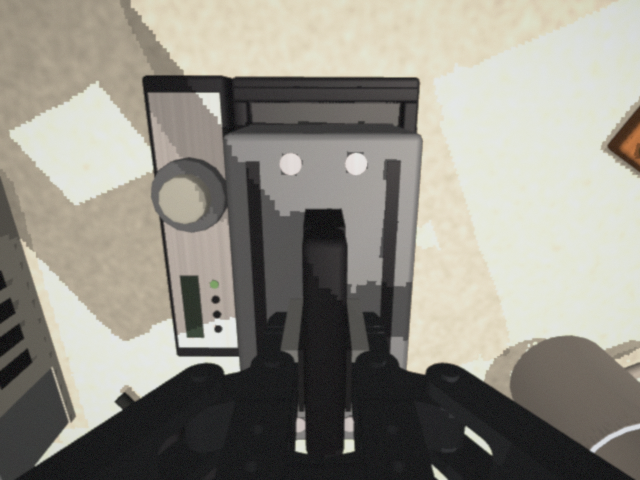

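```bash
python3 - <<'E'
from h import *
W=dict(np.load('pics/w6.npz'))
c,s=np.cos(.064),np.sin(.064)
def loc(n,u,v,z,o=(.493,.289)):
    d=ray(W,(u,v),z)[:2]-np.array(o); print(n,'mm from TCP',1e3*np.array([c*d[0]+s*d[1],-s*d[0]+c*d[1]]))
loc('bat NL(-70,-37)',228,139,.129);loc('bat NR(-70,37)',421,138,.129); loc('barNL(-42,-7)',303,238,.167)
loc('barNR(-42,7)',347,238,.167)
loc('bat bottom',240,131,.059)
loc('rimNR(-86,53)',419,79,.032);loc('rimNL',232,79,.032);loc('btn(-25,-80)',183,197,.056);loc('panFL(92,-104)',178,354,.034);loc('panNL',143,78,.034)
loc('floor NR(-78,45)',402,101,.032)
E
```

```text
bat NL(-70,-37) mm from TCP [-67.9419 -34.3988]
bat NR(-70,37) mm from TCP [-68.233   34.5729]
barNL(-42,-7) mm from TCP [-43.2741  -6.1873]
barNR(-42,7) mm from TCP [-43.2609   6.5537]
bat bottom mm from TCP [-65.8092 -43.6494]
rimNR(-86,53) mm from TCP [-92.1254  53.1476]
rimNL mm from TCP [-92.2028 -51.5945]
btn(-25,-80) mm from TCP [-30.2322 -77.9907]
panFL(92,-104) mm from TCP [  85.241  -100.9336]
panNL mm from TCP [ -92.6719 -100.5365]
floor NR(-78,45) mm from TCP [-80.4201  44.3006]
```

>>> {"name": "apply_moves", "arguments": {
  "plan": [
    {"slide": [0.0025, 0.0005, 0.01], "angular": [0, 0, 0], "gripper": 0},
    {"slide": [0.0025, 0.0005, 0.019], "angular": [0, 0, 0], "gripper": 0},
    {"slide": [0.0025, 0.0005, 0.026], "angular": [0, 0, 0], "gripper": 0},
    {"slide": [0.0025, 0.0005, 0.031], "angular": [0, 0, 0], "gripper": 0},
    {"slide": [0.0025, 0.0005, 0.034], "angular": [0, 0, 0], "gripper": 0},
    {"slide": [0.0025, 0.0005, 0.034], "angular": [0, 0, 0], "gripper": 0}
  ]
}}

```text
time: 12.75
tool_pos: [0.4905, 0.2894, 0.106]
tool_rot: [0.0, -0.032, 0.999, 0.0]
force: [0.8, -0.6, -7.3]
gripper_width: 0.0126
```

>>> {"name": "apply_moves", "arguments": {
  "plan": [
    {"slide": [0, 0, 0.001], "angular": [0, 0, 0], "gripper": 0},
    {"slide": [0, 0, 0.002], "angular": [0, 0, 0], "gripper": 0},
    {"slide": [0, 0, 0.0025], "angular": [0, 0, 0], "gripper": 0},
    {"slide": [0, 0, 0.0025], "angular": [0, 0, 0], "gripper": 0}
  ]
}}

```text
time: 13.25
tool_pos: [0.4908, 0.2893, 0.1041]
tool_rot: [0.001, -0.032, 0.999, 0.0]
force: [-1.0, -4.2, 5.7]
gripper_width: 0.0127
```

```bash
python3 - <<'E'
from h import *
im,m=snap('side','s7')
cv2.imwrite('pics/s7a.png',cv2.resize(im[120:260,190:330,::-1],None,fx=4.2,fy=4.2))
snap('wrist','w7'); goto([.49,.289,.104],.064)
E
```

```text
t 13.35 pos [0.4908 0.2893 0.1042] F [-1.5281 -5.1133  5.8733] w 0.012684359867857061
slide [ 0.0009 -0.0003  0.0002] ang [ 0.0005  0.0018 -0.0004]
```

View pics/s7a.png

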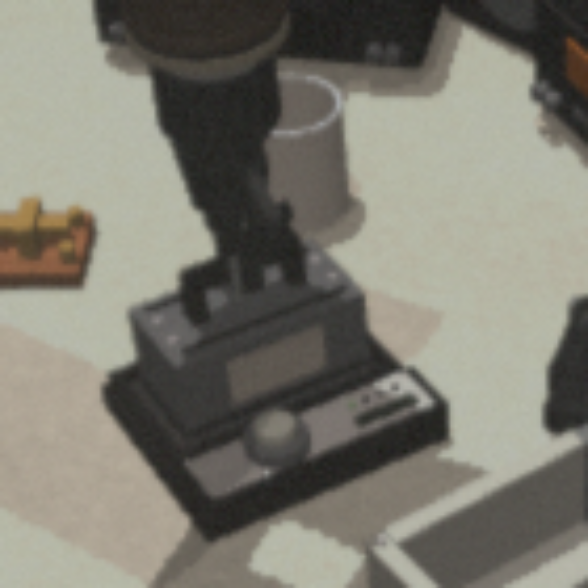

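View pics/w7.png

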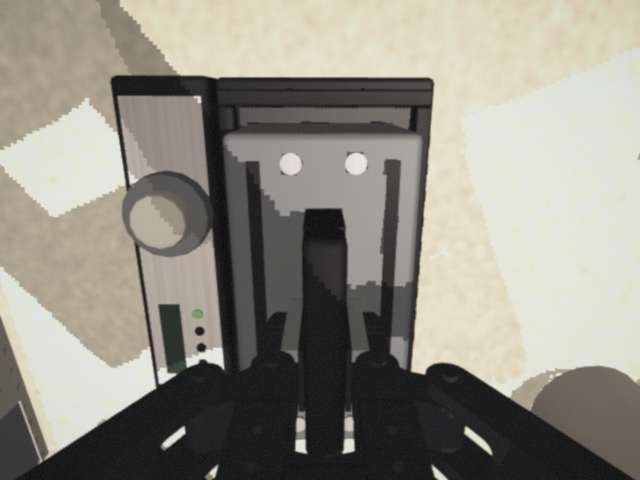

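>>> {"name": "apply_moves", "arguments": {
  "plan": [
    {"slide": [0, 0, -0.001], "angular": [0, 0, 0], "gripper": 0},
    {"slide": [0, 0, -0.001], "angular": [0, 0, 0], "gripper": 0.3},
    {"slide": [0, 0, -0.001], "angular": [0, 0, 0], "gripper": 0.6},
    {"slide": [0, 0, -0.001], "angular": [0, 0, 0], "gripper": 0.8},
    {"slide": [0, 0, -0.001], "angular": [0, 0, 0], "gripper": 0.8},
    {"slide": [0, 0, -0.001], "angular": [0, 0, 0], "gripper": 0.8},
    {"slide": [0, 0, -0.03], "angular": [0, 0, 0], "gripper": 0.8},
    {"slide": [0, 0, -0.08], "angular": [0, 0, 0], "gripper": 0.8},
    {"slide": [0.03, 0, -0.12], "angular": [0, 0, 0], "gripper": 0},
    {"slide": [0.03, 0, -0.12], "angular": [0, 0, 0], "gripper": 0}
  ]
}}

```text
time: 14.6
tool_pos: [0.4605, 0.2879, 0.227]
tool_rot: [0.003, -0.032, 0.999, 0.001]
force: [0.5, 0.3, -0.3]
gripper_width: 0.0324
```

```bash
python3 - <<'E'
from h import *
im,m=snap('scene','c8')
cv2.imwrite('pics/c8a.png',cv2.resize(im[150:300,360:510,::-1],None,fx=4,fy=4))
snap('wrist','w8'); goto([.470,.207,.12],.064)
E
```

```text
t 14.7 pos [0.4608 0.2875 0.2244] F [-0.0845  0.3578  0.4898] w 0.017783578129314203
slide [-0.0037 -0.081   0.1043] ang [ 0.0009  0.0028 -0.    ]
```

View pics/c8a.png

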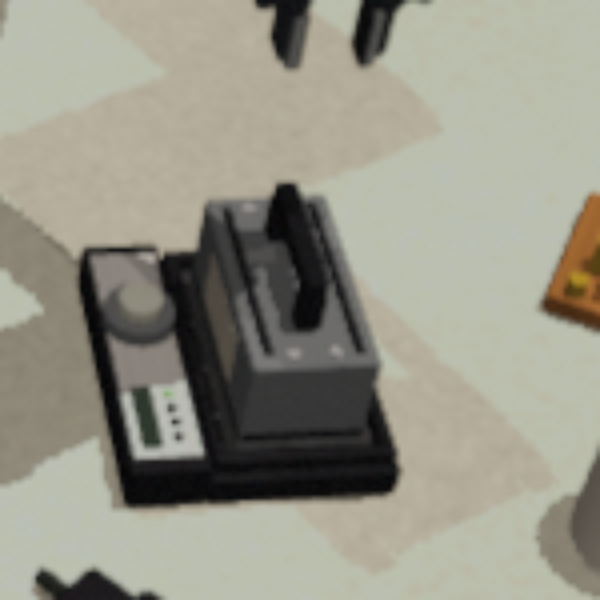

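View pics/w8.png

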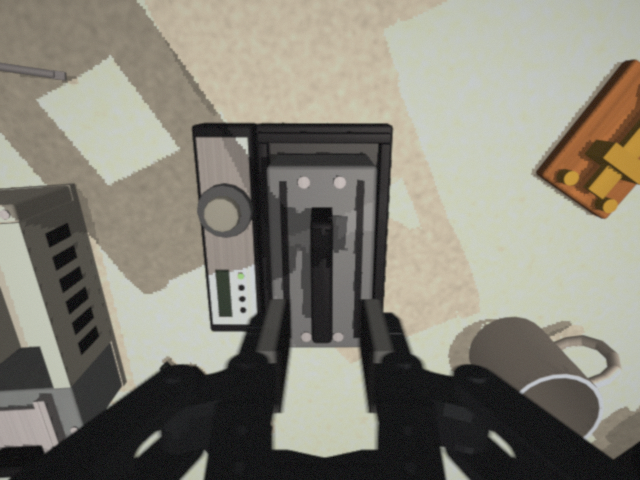

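The battery stands level inside the rim. The button top is at about (220,214) in the wrist view, so I'll measure it from there.

```bash
python3 - <<'E'
from h import *
W=dict(np.load('pics/w8.npz')); im=W['im']
g=cv2.cvtColor(im[170:250,185:260],cv2.COLOR_RGB2BGR); cv2.imwrite('pics/w8b.png',cv2.resize(g,None,fx=7,fy=7))
p=ray(W,(220,214),.056); print(p)
goto([p[0],p[1],.085],.064)
E
```

```text
[0.469  0.2079 0.056 ]
t 14.7 pos [0.4608 0.2875 0.2244] F [-0.0845  0.3578  0.4898] w 0.017783578129314203
slide [-0.0027 -0.0801  0.1393] ang [ 0.0009  0.0028 -0.    ]
```

View pics/w8b.png

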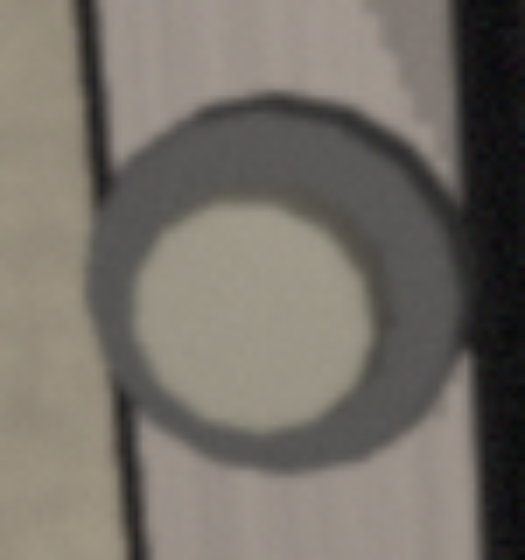

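>>> {"name": "apply_moves", "arguments": {
  "plan": [
    {"slide": [-0.0045, -0.05, 0.02], "angular": [0, 0, 0], "gripper": 0},
    {"slide": [-0.0045, -0.08, 0.04], "angular": [0, 0.003, 0], "gripper": 0},
    {"slide": [-0.0045, -0.08, 0.09], "angular": [0, 0.003, 0], "gripper": 0},
    {"slide": [-0.0045, -0.08, 0.13], "angular": [0, 0.003, 0], "gripper": 0},
    {"slide": [-0.0045, -0.08, 0.154], "angular": [0, 0.003, 0], "gripper": 0},
    {"slide": [-0.0045, -0.08, 0.159], "angular": [0, 0.003, 0], "gripper": 0},
    {"slide": [-0.0045, -0.08, 0.159], "angular": [0, 0.003, 0], "gripper": 0}
  ]
}}

```text
time: 15.58
tool_pos: [0.4708, 0.208, 0.065]
tool_rot: [-0.001, -0.032, 0.999, 0.0]
force: [0.2, -0.0, 0.5]
gripper_width: -0.0
```

```bash
python3 - <<'E'
from h import *
goto([.471,.208,.049],.064)
im,m=snap('side','s9')
cv2.imwrite('pics/s9a.png',cv2.resize(im[120:260,190:330,::-1],None,fx=4.2,fy=4.2))
E
```

```text
t 15.575 pos [0.4708 0.208  0.065 ] F [ 0.1832 -0.0356  0.5426] w -9.161191187530403e-06
slide [-0.0002 -0.      0.016 ] ang [ 0.0006 -0.0012 -0.0001]
```

View pics/s9a.png

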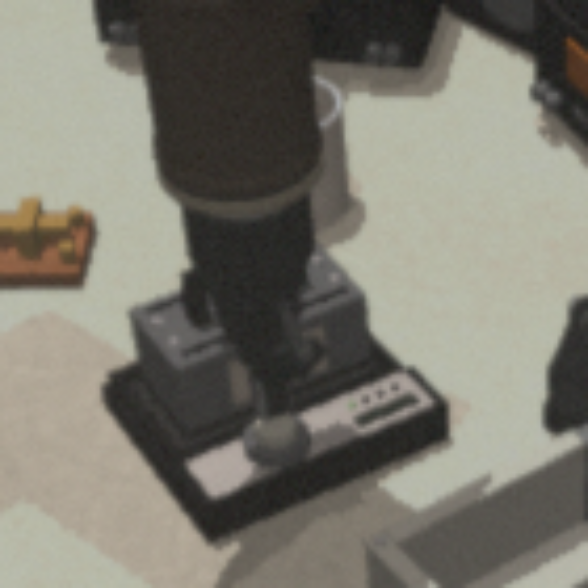

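The tool is over the button. I'll press it step by step.

>>> {"name": "apply_moves", "arguments": {
  "plan": [
    {"slide": [0, 0, 0.006], "angular": [0, 0, 0], "gripper": 0},
    {"slide": [0, 0, 0.01], "angular": [0, 0, 0], "gripper": 0},
    {"slide": [0, 0, 0.013], "angular": [0, 0, 0], "gripper": 0},
    {"slide": [0, 0, 0.015], "angular": [0, 0, 0], "gripper": 0},
    {"slide": [0, 0, 0.0155], "angular": [0, 0, 0], "gripper": 0},
    {"slide": [0, 0, 0.0155], "angular": [0, 0, 0], "gripper": 0}
  ]
}}

```text
time: 16.38
tool_pos: [0.4715, 0.2083, 0.0502]
tool_rot: [0.0, -0.032, 0.999, 0.001]
force: [2.0, 1.3, 5.0]
gripper_width: 0.0001
```

>>> {"name": "apply_moves", "arguments": {
  "plan": [
    {"slide": [0, 0, 0.001], "angular": [0, 0, 0], "gripper": 0},
    {"slide": [0, 0, 0.0018], "angular": [0, 0, 0], "gripper": 0},
    {"slide": [0, 0, 0.0018], "angular": [0, 0, 0], "gripper": 0}
  ]
}}

```text
time: 16.75
tool_pos: [0.4716, 0.2084, 0.0496]
tool_rot: [0.001, -0.032, 0.999, 0.001]
force: [-5.0, -1.8, 30.7]
gripper_width: -0.0004
```

The button is at its stop: z 49.6 mm and the force jumped to 31 N. Now I'll retreat and check.

>>> {"name": "apply_moves", "arguments": {
  "plan": [
    {"slide": [0, 0, -0.005], "angular": [0, 0, 0], "gripper": 0},
    {"slide": [0, 0, -0.03], "angular": [0, 0, 0], "gripper": 0},
    {"slide": [0, 0, -0.08], "angular": [0, 0, 0], "gripper": 0},
    {"slide": [0, 0, -0.14], "angular": [0, 0, 0], "gripper": 0},
    {"slide": [0, 0, -0.2], "angular": [0, 0, 0], "gripper": 0},
    {"slide": [0, 0, -0.22], "angular": [0, 0, 0], "gripper": 0},
    {"slide": [0, 0, -0.22], "angular": [0, 0, 0], "gripper": 0}
  ]
}}

```text
time: 17.62
tool_pos: [0.4717, 0.2082, 0.2709]
tool_rot: [0.002, -0.032, 0.999, 0.001]
force: [0.5, -0.4, -1.2]
gripper_width: -0.0002
```

```bash
python3 - <<'E'
from h import *
snap('wrist','w10'); snap('scene','c10'); im,m=snap('side','s10')
cv2.imwrite('pics/s10a.png',cv2.resize(im[120:320,190:440,::-1],None,fx=3,fy=3))
goto([.471,.208,.25],.064)
E
```

```text
t 17.775 pos [0.4705 0.2078 0.2682] F [-0.5801  0.1347 -0.0229] w 0.00019085797728768514
slide [-0.0005  0.0002  0.0182] ang [ 0.0007 -0.001  -0.    ]
```

View pics/w10.png

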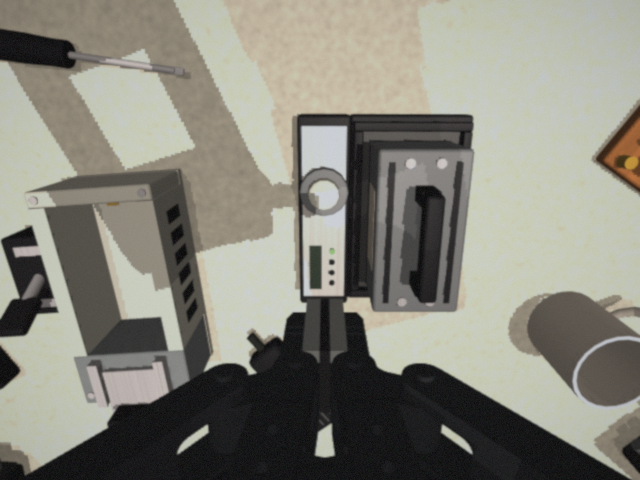

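View pics/s10a.png

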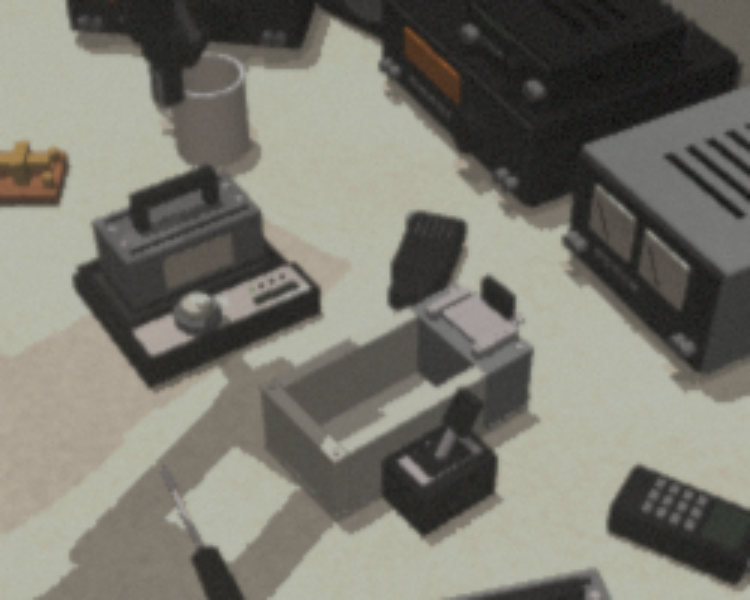

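View pics/c10.png

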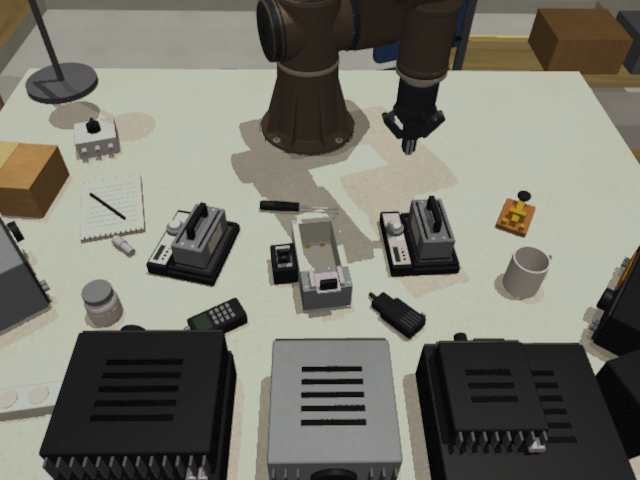

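Battery is in the bay, the lever is off and the catch is back. Everything else is where it was and the arm is clear, so I'll hand the job in.

```bash
python3 -c "
from station import env
print(env.finish_job())"
```

```text
the job is handed in; nothing more can be done
None
```

The run-down battery is on charge in the empty charger. I handed the job in at about 17.8 s of the 59 s allowed; it gave no verdict.

I did the steps in the order asked:
- **Isolator:** I pushed the lever over until the force rose at its stop. In the side view its tip matched the full-off position.
- **Catch:** I slid it back until the force rose at its stop. Its tab showed at about its 30 mm position, within about 1 mm.
- **Battery:** I lifted it straight up by the handle and lowered it into the bay until I felt it touch the bay floor. Then I released it.
- **Start button:** I pressed it to its stop. It went down about 6 mm, and the force then jumped to about 31 N.

The last pictures show the battery upright and lengthwise inside the rim. The button has sprung back up, the lever is still off and the catch is still back. The second charger, its battery and the other things on the desk look unmoved, and the arm is clear of everything.

**Disagreement:** the cameras differed by about 5 mm on where the charger was. I used a position in between, and the bay's 8 mm of play covered the difference. The battery touched down with about 5 N of sideways force, but it looked level and clear of the rim after I let go.

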